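# Put the lapping rings back on their plug board in order of size

### The job

Put the five lapping rings away on the plug board in order of size: each ring goes over the wooden plug turned to fit it, the smallest ring on the thinnest plug and so on up to the largest on the thickest. The two largest rings were left on plugs too small for them, so those have to be moved too; at the end every ring stands flat on the board round its own plug.

Things in the scene. Friction and masses are not known exactly. Their poses are not given: they have to be found in the camera images.
- ring_copper: Lapping ring cut from pipe, copper-coloured, the smallest: 30 mm outside, 24 mm bore, 30 mm high, open at both ends, four dark slots in the top rim, about 45 g. Starts upright on the bench, left of the board, among tools; a fixed polishing spindle, 140 mm high and 110 mm wide, stands near it at x 0.60, y 0.26 m. Origin: centre of its lower rim; z along its axis, up. Grip it across the outside.
- ring_steel: Lapping ring cut from pipe, bright steel: 38 mm outside, 32 mm bore, 30 mm high, open at both ends, four dark slots in the top rim, about 57 g. Starts upright on the bench, left of the board, among tools; a fixed polishing spindle, 140 mm high and 110 mm wide, stands near it at x 0.60, y 0.26 m. Origin: centre of its lower rim; z along its axis, up. Grip it across the outside.
- ring_brass: Lapping ring cut from pipe, brass-yellow, the middle size: 46 mm outside, 40 mm bore, 30 mm high, open at both ends, four dark slots in the top rim, about 69 g. Starts upright on the bench, left of the board, among tools; a fixed polishing spindle, 140 mm high and 110 mm wide, stands near it at x 0.60, y 0.26 m. Origin: centre of its lower rim; z along its axis, up. Grip it across the outside.
- ring_black: Lapping ring cut from pipe, dark blackish steel: 54 mm outside, 48 mm bore, 30 mm high, open at both ends, four dark slots in the top rim, about 81 g. Starts upright on the board round a plug too small for it: the thinnest or the middle one. Origin: centre of its lower rim; z along its axis, up. Grip it across the outside.
- ring_white: Lapping ring cut from pipe, white plastic pipe, the largest: 62 mm outside, 56 mm bore, 30 mm high, open at both ends, four dark slots in the top rim, about 93 g. Starts upright on the board round a plug too small for it: the thinnest or the middle one. Origin: centre of its lower rim; z along its axis, up. Grip it across the outside.
- plug_1: Pale wooden plug, thinnest of five in a straight row: 19 mm thick up to 22 mm, tapering to 7 mm at its top, 38 mm high; fits the 24 mm bore. Fixed on a brown board (310 x 84 x 20 mm, immovable, flat on the bench, turned any way). Origin: its foot's centre, on the board's face 20 mm above the bench; z up, y along the row to the thick end; plug_2 is 50 mm towards +y.
- plug_2: Pale wooden plug, second of five in a straight row: 27 mm thick up to 22 mm, tapering to 15 mm at its top, 38 mm high; fits the 32 mm bore. Fixed on a brown board (310 x 84 x 20 mm, immovable, flat on the bench, turned any way). Origin: its foot's centre, on the board's face 20 mm above the bench; z up, y along the row to the thick end; plug_1 is 50 mm towards -y and plug_3 is 50 mm towards +y.
- plug_3: Pale wooden plug, third of five in a straight row: 35 mm thick up to 22 mm, tapering to 23 mm at its top, 38 mm high; fits the 40 mm bore. Fixed on a brown board (310 x 84 x 20 mm, immovable, flat on the bench, turned any way). Origin: its foot's centre, on the board's face 20 mm above the bench; z up, y along the row to the thick end; plug_2 is 50 mm towards -y and plug_4 is 57 mm towards +y.
- plug_4: Pale wooden plug, fourth of five in a straight row: 43 mm thick up to 22 mm, tapering to 31 mm at its top, 38 mm high; fits the 48 mm bore. Fixed on a brown board (310 x 84 x 20 mm, immovable, flat on the bench, turned any way). Origin: its foot's centre, on the board's face 20 mm above the bench; z up, y along the row to the thick end; plug_3 is 57 mm towards -y and plug_5 is 64 mm towards +y.
- plug_5: Pale wooden plug, thickest of five in a straight row: 51 mm thick up to 22 mm, tapering to 39 mm at its top, 38 mm high; fits the 56 mm bore. Fixed on a brown board (310 x 84 x 20 mm, immovable, flat on the bench, turned any way). Origin: its foot's centre, on the board's face 20 mm above the bench; z up, y along the row to the thick end; plug_4 is 64 mm towards -y.
Not all that is in view belongs to the job. What is shaped like the ring_brass but purple is not meant.

How it is judged:
At the end, for the whole second after the job is handed in: Each of the five rings stands upright (within 0.12 rad) round its own plug, its axis within 6 mm of the plug's and its lower rim within 4 mm of the board's upper face, at rest and released (horizontal distance between ring_copper and plug_1 below 0.006 m and z of ring_copper in the frame of plug_1 between -0.004 and 0.004 m and angle between each of ring_copper, ring_steel, ring_brass, ring_black, ring_white's own z axis and vertical below 0.12 rad and linear speed of each of ring_copper, ring_steel, ring_brass, ring_black, ring_white below 0.02 m/s and horizontal distance between ring_steel and plug_2 below 0.006 m and z of ring_steel in the frame of plug_2 between -0.004 and 0.004 m and horizontal distance between ring_brass and plug_3 below 0.006 m and z of ring_brass in the frame of plug_3 between -0.004 and 0.004 m and horizontal distance between ring_black and plug_4 below 0.006 m and z of ring_black in the frame of plug_4 between -0.004 and 0.004 m and horizontal distance between ring_white and plug_5 below 0.006 m and z of ring_white in the frame of plug_5 between -0.004 and 0.004 m); the robot touches nothing.
It also fails if it takes over 120 s, if anything falls off the work surface, if the arm or the gripper's body presses on something with over 40 N, if the wrist force passes 120 N, or if a joint passes its speed limit or range.

### The arm

A 6-joint arm with a two-finger parallel gripper is mounted at the origin on a cart in front of the work surface, level with it; the furniture and walls round the work are solid. World frame = base frame: x ahead of the robot, y to its left, z up, the work surface at z = 0. Lengths are in m, angles in rad, forces in N, time in s.
With the tool pointing down it reaches from about 0.2 to 0.875 m from the base axis. Payload 3.4 kg.
Tool frame: the origin (TCP) lies between the finger pads; the fingertips stand 25 mm ahead of it and the grasp point (between the pads) lies 6 mm ahead of it (r.nose_length is the z of the fingertips in the tool frame, in m); z points along the fingers, y is the line along which they close (so a half turn about z gives the same grasp; the last joint's range is limited). The gripper opens to 94 mm and grips with 3 to 60 N. Pads are 16 mm wide; open, the fingers measure 119 mm over their backs; the gripper's body (75 mm by 177 mm) begins 78 mm behind the grasp point.
Start: joints at [1.09, 0.276, 1.505, -0, 1.361, -0.121], TCP at [0.202, 0.538, 0.23] pointing down, gripper open.
Joint ranges: [-2.89, 2.89], [-0.75, 2.08], [0.22, 2.7], [-1.18, 4.32], [0.11, 2.71], [-2.7, 2.7]. Speed limits (rad/s): [2.57, 2.57, 3.14, 3.14, 3.14, 3.14].

### API

Orientations are given as a unit quaternion [w, x, y, z].
In Python, from plant import r, gripper_to, inverse_kinematics, vision, models, telemetry gives the robot as it stands. Calls block until the motion is done:
- r.move_to(position, orientation): joint-space move of the TCP to a pose.
- r.move_l(position, rot=None, vel=0.15, guard=None): straight line of the TCP; rot=None keeps the orientation; vel is the mean speed in m/s. With guard (N) it stops when the force on the tool has changed by that much, and returns True; else False.
- r.movej(angles): joint-space move.
- gripper_to(opening, f_grip=None): finger opening in m; f_grip is the grip in N (None keeps the last); returns when the fingers have stopped.
- r.hold(seconds).
- inverse_kinematics(position, orientation): joint angles nearest the present ones, or None.
- vision.snapshot(name): name is "side" or "top"; returns the picture (420x560x3 uint8, red, green, blue); there is no depth.
- vision.get_calibration(name): a dict with "fx", "fy", "cx", "cy" (pixels), "position" and "orientation" of the camera in the world. Camera axes: x right, y down, z forward; pixel columns grow to the right and rows downward; lengths in m; the calibration is good to about 2 mm. A picture is of the moment at which its call begins. get_calibration takes no time and is no camera call.
A pose or a line that the arm cannot do raises r.PlanningError and nothing moves.
- r.sign_off(): hands the job in; it is judged then, once.
Trained networks look in the newest picture that a camera, given by its name, has taken for a name from the list of things; names that differ only in an ending like _2 or _b are one class to them, and where a whole thing is asked for, a point or a joint stands for the part that bears it (a point fixed in the world has none). Each returns a list of dicts, best first, with "score" (0 to 1); they miss things now and then, are a little off and sometimes report something else, mostly with a low value. They report only what shows in the picture. A call takes as long as a camera call. They do not tell look-alikes from the thing itself.
- models.boxes_of(thing, camera): "at" ([x, y, z] in m, in world coordinates, good to about 4 mm: the middle of the surface that is visible of it).
- models.regions_of(thing, camera): "pixels" (420x560 bool, what is visible of it).
- models.mark_of(thing, camera): "at" ([x, y, z] in m, in world coordinates, good to about 4 mm: a listed point, or the origin of a listed thing).
Readings, each from a call of its own:
- telemetry.current_t(): time.
- telemetry.current_joints(): joint angles.
- telemetry.current_dq(): joint speeds.
- telemetry.current_joint_efforts(): joint torques, N m.
- telemetry.current_ee_pos(): TCP position.
- telemetry.current_tool_rot(): TCP orientation.
- telemetry.current_wrist_force(): force on the tool from outside, world axes, zero at the start.
- telemetry.current_torque(): the same for the moment, N m.
- telemetry.current_opening(): finger opening in m.
- telemetry.current_finger_force(): force on a finger pad.
Only numpy, scipy, OpenCV 4.12 (cv2) and the standard library are available. Lean on these libraries where they do the work, as an engineer would, in place of code of your own. Each camera call takes 0.05 s, during which the arm holds its last target. There are 200 camera calls.

## Working session

There is one attempt and no reset: what is moved stays moved. The work goes in short steps, each a Python script; the robot and the scene stay as the last script left them, time stands still between calls to the robot, and variables do not carry over. Pictures are saved under pics/ and viewed, at most 14 in all, crops included, and the job is handed in when it is done.

```bash
ls; mkdir -p pics; python3 - <<'E'
from plant import r, vision, models, telemetry
import cv2
for c in ("side","top"):
    im=vision.snapshot(c); cv2.imwrite(f"pics/{c}0.png",im[:,:,::-1])
    k=vision.get_calibration(c); print(c,k)
    for n in ["ring_copper","ring_steel","ring_brass","ring_black","ring_white","plug_1","plug_2","plug_3","plug_4","plug_5"]:
        print(n,[(d["at"].round(3).tolist() if hasattr(d["at"],"round") else d["at"],round(d["score"],2)) for d in models.mark_of(n,c)[:4]])
print(telemetry.current_t(),r.nose_length)
E
```

```text
pics
side {'fx': 379.855150595257, 'fy': 379.855150595257, 'cx': 282.4386304235386, 'cy': 209.04035006711783, 'position': array([ 0.5746976 , -0.58847978,  0.57627392]), 'orientation': array([-0.43911451,  0.89832324,  0.01280897, -0.00545307])}
ring_copper [([0.4678, 0.3631, -0.0017], 0.4)]
ring_steel [([0.4419, 0.2669, -0.0011], 0.63)]
ring_brass [([0.5365, 0.0525, -0.0018], 0.83), ([0.5211, 0.1395, 0.0013], 0.82), ([0.4669, 0.014, -0.0014], 0.7)]
ring_black [([0.6447, -0.2539, 0.0219], 0.92), ([0.4691, 0.364, -0.0008], 0.54)]
ring_white [([0.569, -0.182, 0.0184], 0.62)]
plug_1 [([0.5649, -0.1851, 0.0154], 0.8), ([0.6061, -0.2228, 0.0163], 0.76), ([0.6421, -0.2509, 0.0207], 0.75), ([0.4821, -0.1058, 0.0239], 0.69)]
plug_2 [([0.5649, -0.1851, 0.0154], 0.8), ([0.6061, -0.2228, 0.0163], 0.76), ([0.6421, -0.2509, 0.0207], 0.75), ([0.4821, -0.1058, 0.0239], 0.69)]
plug_3 [([0.5649, -0.1851, 0.0154], 0.8), ([0.6061, -0.2228, 0.0163], 0.76), ([0.6421, -0.2509, 0.0207], 0.75), ([0.4821, -0.1058, 0.0239], 0.69)]
plug_4 [([0.5649, -0.1851, 0.0154], 0.8), ([0.6061, -0.2228, 0.0163], 0.76), ([
[... 819 characters left out ...]
 0.74), ([0.6427, -0.2568, 0.0233], 0.6), ([0.4792, -0.1088, 0.0201], 0.6), ([0.5694, -0.1873, 0.0192], 0.47)]
plug_2 [([0.528, -0.1475, 0.0192], 0.74), ([0.6427, -0.2568, 0.0233], 0.6), ([0.4792, -0.1088, 0.0201], 0.6), ([0.5694, -0.1873, 0.0192], 0.47)]
plug_3 [([0.528, -0.1475, 0.0192], 0.74), ([0.6427, -0.2568, 0.0233], 0.6), ([0.4792, -0.1088, 0.0201], 0.6), ([0.5694, -0.1873, 0.0192], 0.47)]
plug_4 [([0.528, -0.1475, 0.0192], 0.74), ([0.6427, -0.2568, 0.0233], 0.6), ([0.4792, -0.1088, 0.0201], 0.6), ([0.5694, -0.1873, 0.0192], 0.47)]
plug_5 [([0.528, -0.1475, 0.0192], 0.74), ([0.6427, -0.2568, 0.0233], 0.6), ([0.4792, -0.1088, 0.0201], 0.6), ([0.5694, -0.1873, 0.0192], 0.47)]
1.1 0.025
```

View pics/side0.png

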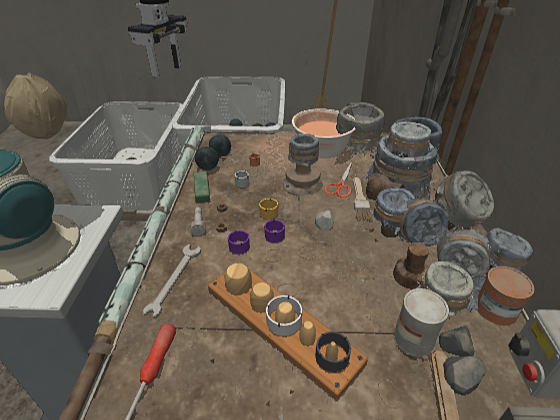

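View pics/top0.png

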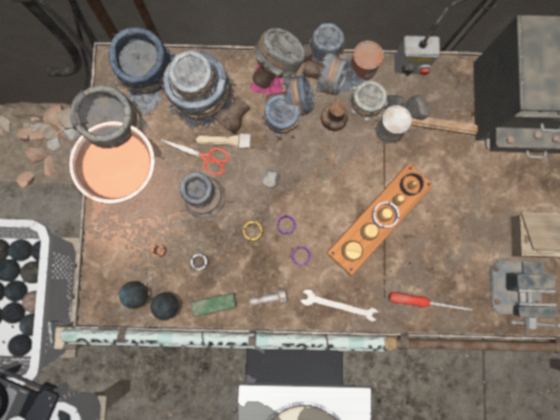

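Side picture: copper at (254,159), steel at (242,178), brass at (269,208). White sits on plug_3 at (285,313), black on plug_1 at (333,350), and plugs 2, 4 and 5 are free.

Brass-shaped candidates: (269,208) yellow, (239,242) purple and (275,231) purple. The yellow one fits the description, since purple is excluded.

Next I measure with mask centroids from the two views.

```bash
cat > see.py <<'E'
import numpy as np, cv2
from scipy.optimize import least_squares
from scipy.spatial.transform import Rotation as R
from plant import vision, models
CAL={c:vision.get_calibration(c) for c in("side","top")}
RING={"ring_copper":15,"ring_steel":19,"ring_brass":23,"ring_black":27,"ring_white":31}
PD=[19,27,35,43,51]; PY=np.array([0,50,100,157,221])/1000
def proj(p,c):
    k=CAL[c]; w,x,y,z=k["orientation"]
    q=(np.atleast_2d(p)-k["position"])@R.from_quat([x,y,z,w]).as_matrix()
    return np.c_[q[:,0]/q[:,2]*k["fx"]+k["cx"],q[:,1]/q[:,2]*k["fy"]+k["cy"]]
def hullc(pts):
    h=cv2.convexHull(np.asarray(pts,np.float32).reshape(-1,1,2)); m=cv2.moments(h)
    return np.array([m["m10"],m["m01"]])/m["m00"],m["m00"]
T=np.linspace(0,2*np.pi,60,endpoint=False)
def circ(p,rad,dz): return np.c_[p[0]+rad*np.cos(T),p[1]+rad*np.sin(T),np.full(60,p[2]+dz)]
def ringpts(p,rad): return np.r_[circ(p,rad,0),circ(p,rad,.03)]
def plugpts(p,i):
    a=PD[i]/2000; return np.r_[circ(p,a,0),circ(p,a,.022),circ(p,a-.006,.038)]
def masks(n,c):
    out=[]
    for d in models.regions_of(n,c):
        m=d["pixels"].astype(np.uint8)
        v,u=np.nonzero(m)
        if len(u)<20: continue
        # pixel corners so that the hull is unbiased
        P=np.concatenate([np.c_[u+a,v+b] for a in(-.5,.5) for b in(-.5,.5)])
        out.append((*hullc(P),d["score"]))
    return out
def find(shape,guess,obs,tol=9):
    """obs: {cam:[(centroid,area,score)]}; returns fit of xyz, residual px, area ratios"""
    sel={}
    for c,l in obs.items():
        e=hullc(proj(shape(guess),c))[0]
        l=[o for o in l if np.linalg.norm(o[0]-e)<tol]
        if l: sel[c]=min(l,key=lambda o:np.linalg.norm(o[0]-e))
    if len(sel)<2: return None
    f=lambda p:np.concatenate([hullc(proj(shape(p),c))[0]-o[0] for c,o in sel.items()])
    s=least_squares(f,guess,diff_step=1e-3)
    return s.x,s.fun,[o[1]/hullc(proj(shape(s.x),c))[1] for c,o in sel.items()]
E
python3 - <<'E'
from see import *
for c in CAL: 
    im=vision.snapshot(c)
    if c=="side": cv2.imwrite("pics/crop1.png",cv2.resize(im[140:270,180:340,::-1],None,fx=4.5,fy=4.5,interpolation=cv2.INTER_CUBIC))
G={"ring_copper":(.468,.367,0),"ring_steel":(.440,.265,0),"ring_brass":(.522,.138,0),"ring_black":(.644,-.252,.02),"ring_white":(.567,-.186,.02)}
for n,g in G.items():
    o={c:masks(n,c) for c in CAL}
    s=find(lambda p:ringpts(p,RING[n]/1000),np.array(g),o)
    print(n,*( [x if isinstance(x,list) else x.round(4) for x in s] if s else [o]))
o={c:masks("plug_2",c) for c in CAL}
for c in CAL: print(c,[(a.round(1).tolist(),round(b),round(s,2)) for a,b,s in o[c]])
a,b=np.array([.643,-.254,.02]),np.array([.48,-.107,.02])
for i in range(5):
    g=a+(b-a)*PY[i]/.221
    s=find(lambda p:plugpts(p,i),g,o,12)
    print("plug",i+1,*( [x if isinstance(x,list) else x.round(4) for x in s] if s else [None]))
E
```

```text
ring_copper [ 0.4665  0.3643 -0.0019] [-0.2555  0.0378 -0.0299 -0.2174] [0.914381945448021, 0.999620637321919]
ring_steel {'side': [(array([242.0814346 , 178.84177215]), 197.5, 0.76)], 'top': []}
ring_brass {'side': [(array([238.41570881, 242.27854406]), 435.0, 0.94), (array([274.49211712, 230.9253003 ]), 444.0, 0.87), (array([268.20052456, 208.49570815]), 349.5, 0.85)], 'top': []}
ring_black [ 0.6446 -0.2529  0.0175] [-0.1519  0.0252 -0.0118 -0.2428] [0.9758491306465013, 1.0644356960331196]
ring_white [ 0.5657 -0.1872  0.0183] [-0.3265  0.0482 -0.0584 -0.4702] [0.9919348584185691, 0.8012671495961109]
side [([284.6, 313.3], 378, 0.8), ([260.7, 296.6], 536, 0.75), ([307.1, 333.5], 345, 0.74), ([331.8, 351.3], 169, 0.71), ([237.2, 279.0], 746, 0.58)]
top [([351.5, 250.4], 352, 0.84), ([369.3, 231.1], 246, 0.57), ([411.1, 184.9], 68, 0.51), ([397.7, 199.4], 130, 0.48), ([384.5, 214.1], 196, 0.44)]
plug 1 [ 0.6429 -0.2536  0.0217] [-0.4053  0.066  -0.0325 -0.6482] [0.7831547425377069, 0.9862541751615561]
plug 2 [ 0.6054 -0.221   0.0187] [-0.2136  0.0329 -0.0281 -0.3243] [1.0173925546871962, 1.075318333640653]
plug 3 [ 0.5676 -0.1868  0.0245] [-0.264   0.0389 -0.0463 -0.3806] [0.7938169278636136, 1.0239599504385433]
plug 4 [ 0.5244 -0.1501  0.0217] [-0.0944  0.0132 -0.0207 -0.1288] [0.8854207910404284, 0.8937358303035182]
plug 5 [ 0.4767 -0.1072  0.0181] [-0.1501  0.0197 -0.0385 -0.193 ] [1.0375451815775651, 0.940475023979323]
```

View pics/crop1.png

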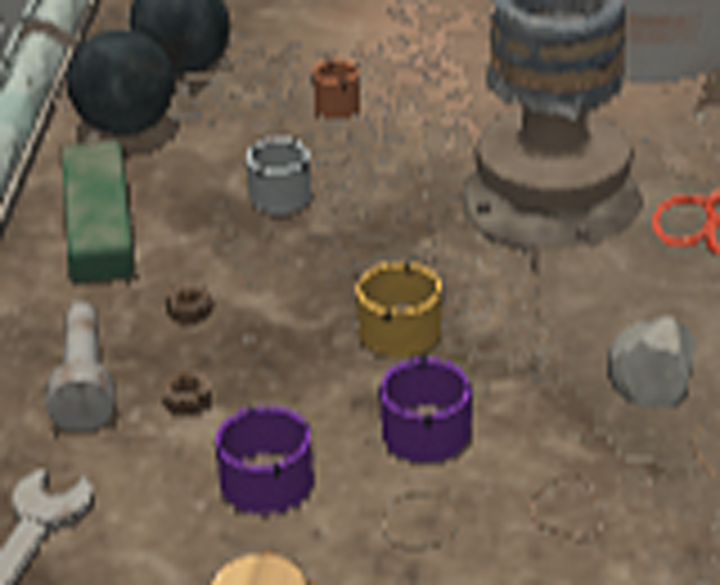

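The crop confirms brass is the yellow ring at side pixel (269,208), with two purple look-alikes below it. Copper is at (254,159) and steel at (242,178). Measured heights agree with the text: bench at about 0 and board face at about 0.02. I fit once more with heights fixed and the board treated as one rigid body, then check reachability and move.

```bash
cat > act.py <<'E'
import numpy as np, json
from scipy.spatial.transform import Rotation as R
from plant import r, gripper_to, inverse_kinematics, telemetry as t
def down(a):
    """tool down, closing line at world angle a -> quaternion candidates (half turns)"""
    out=[]
    for s in(0,np.pi):
        y=np.array([np.cos(a+s),np.sin(a+s),0]); z=np.array([0,0,-1.])
        q=R.from_matrix(np.c_[np.cross(y,z),y,z]).as_quat(); out.append(q[[3,0,1,2]])
    return out
def pick_rot(p,a,also=()):
    best=None
    for q in down(a):
        js=[inverse_kinematics(np.array(x),q) for x in (p,*also)]
        if any(j is None for j in js): continue
        c=max(abs(np.array(j)[5]) for j in js)
        if best is None or c<best[0]: best=(c,q)
    return best
E
python3 - <<'E'
from see import *; from act import *
r3=lambda x:np.round(x,4).tolist()
G={"ring_steel":(.440,.265,0),"ring_brass":(.522,.138,0),"ring_black":(.644,-.252,.02),"ring_white":(.567,-.186,.02),"ring_copper":(.4665,.3643,0)}
acc={n:{c:[] for c in CAL} for n in G}; pl={c:[] for c in CAL}
for k in range(2):
    for c in CAL:
        vision.snapshot(c)
        for n,g in G.items():
            if n=="ring_copper" and k: continue
            sh=lambda p:ringpts(p,RING[n]/1000); e,A=hullc(proj(sh(np.array(g)),c))
            for o in masks(n,c):
                if np.linalg.norm(o[0]-e)<6 and .8<o[1]/A<1.25: acc[n][c].append(o[0])
        pl[c]+=masks("plug_2",c)
M={}
for n,g in G.items():
    f=lambda p:np.concatenate([hullc(proj(ringpts([*p,g[2]],RING[n]/1000),c))[0]-np.mean(l,0) for c,l in acc[n].items() if l])
    s=least_squares(f,g[:2],diff_step=1e-3); M[n]=s.x.tolist(); print(n,r3(s.x),r3(s.fun),{c:len(l) for c,l in acc[n].items()})
def plug(b,i): return np.array([b[0]-np.sin(b[2])*PY[i],b[1]+np.cos(b[2])*PY[i],.02])
b0=[.643,-.254,np.arctan2(.163,.147)]
ob=[(c,i,o[0]) for c in CAL for i in(0,1,2,3,4) for o in pl[c]
    if np.linalg.norm(o[0]-hullc(proj(plugpts(plug(b0,i),i),c))[0])<6 and (i in(1,3,4))]
f=lambda b:np.concatenate([hullc(proj(plugpts(plug(b,i),i),c))[0]-o for c,i,o in ob])
s=least_squares(f,b0,diff_step=1e-3); M["board"]=s.x.tolist()
print("board",r3(s.x)); [print(c,i+1,r3(e)) for (c,i,o),e in zip(ob,s.fun.reshape(-1,2))]
P=[plug(s.x,i) for i in range(5)]; M["plugs"]=[p.tolist() for p in P]; print([r3(p) for p in P])
json.dump(M,open("m.json","w"))
yaw=s.x[2]
for z in(.05,.2): print("perp row",[pick_rot([*p[:2],z],yaw) for p in P])
for n in("ring_copper","ring_steel","ring_brass"):
    d=np.array([.6,.26])-M[n]; a=np.arctan2(d[1],d[0])+np.pi/2; print(n,[pick_rot([*M[n],z],a) for z in(.028,.2)])
print(t.current_t())
E
```

```text
ring_steel [0.4429, 0.2613] [-0.0, -0.0] {'side': 2, 'top': 0}
ring_brass [0.5211, 0.1326] [0.0, -0.0] {'side': 2, 'top': 0}
ring_black [0.6443, -0.2542] [-0.1424, 0.0021, 0.0201, -0.2292] {'side': 1, 'top': 2}
ring_white [0.5653, -0.1875] [-0.3694, -0.179, 0.2141, -0.5413] {'side': 2, 'top': 2}
ring_copper [0.4677, 0.3596] [0.0, -0.0] {'side': 1, 'top': 0}
board [0.6427, -0.2541, 0.8473]
side 2 [-0.2437, -0.0871]
side 2 [-0.5214, -0.4186]
side 4 [-0.0246, 0.1163]
side 4 [0.2952, 0.1621]
side 5 [-0.5206, -0.4982]
side 5 [-0.5848, -0.8182]
top 2 [0.2649, -0.4291]
top 4 [0.1851, -0.4954]
top 4 [0.2708, -0.595]
top 5 [0.4253, -0.364]
top 5 [0.4512, -0.3786]
[[0.6427, -0.2541, 0.02], [0.6052, -0.221, 0.02], [0.5677, -0.1879, 0.02], [0.525, -0.1501, 0.02], [0.477, -0.1078, 0.02]]
perp row [(np.float64(1.3243492827696357), array([0.        , 0.35391608, 0.93527718, 0.        ])), (np.float64(1.3052844568707782), array([0.        , 0.35391608, 0.93527718, 0.        ])), (np.float64(1.2831643751378952), array([0.        , 0.35391608, 0.93527718, 0.        ])), (np.float64(1.2532473169863247)
[... 503 characters left out ...]
27718, 0.        ])), (np.float64(1.2118330736158889), array([0.        , 0.35391608, 0.93527718, 0.        ]))]
ring_copper [(np.float64(0.38792684654644516), array([0.        , 0.3171193 , 0.94838565, 0.        ])), (np.float64(0.3879268465464456), array([0.        , 0.3171193 , 0.94838565, 0.        ]))]
ring_steel [(np.float64(1.1649093489257691), array([0.        , 0.00411014, 0.99999155, 0.        ])), (np.float64(1.1649093489257694), array([0.        , 0.00411014, 0.99999155, 0.        ]))]
ring_brass [(np.float64(0.6742847891682207), array([0.        , 0.8736721 , 0.48651522, 0.        ])), (np.float64(0.6742847891682202), array([0.        , 0.8736721 , 0.48651522, 0.        ]))]
3.1
```

```bash
cat >> act.py <<'E'
M=json.load(open("m.json")); PL=[np.array(p) for p in M["plugs"]]; YAW=M["board"][2]
U=np.array([-np.sin(YAW),np.cos(YAW)]); V=np.array([np.cos(YAW),np.sin(YAW)])  # along row, across row
GZ=.028  # TCP above the ring's lower rim when grasping
def grab(xy,z0,a,dia,f=20,hover=.13):
    q=pick_rot([*xy,z0+GZ],a)[1]
    gripper_to(dia+.016); r.move_to(np.array([*xy,z0+hover]),q)
    hit=r.move_l(np.array([*xy,z0+GZ]),vel=.12,guard=8)
    gripper_to(dia-.006,f_grip=f)
    print("grab hit",hit,"opening",round(t.current_opening(),4),"finger",np.round(t.current_finger_force(),1),"t",round(t.current_t(),1))
E
python3 - <<'E'
from act import *; from see import *
r.move_to(np.array([*M["ring_white"],.2]),pick_rot([*M["ring_white"],.1],YAW)[1])
grab(M["ring_white"],.02,YAW,.062)
r.move_l(np.array([*M["ring_white"],.13]),vel=.15)
q=t.current_tool_rot(); p=PL[4]; r.move_l(np.array([p[0],p[1],.115]),vel=.15)
print(t.current_ee_pos(),t.current_opening())
g=np.array([p[0],p[1],.115-GZ]); o={}
for c in CAL:
    im=vision.snapshot(c); o[c]=masks("ring_white",c)
    if c=="side": cv2.imwrite("pics/w1.png",cv2.resize(im[200:350,180:380,::-1],None,fx=4,fy=4))
print(g,find(lambda x:ringpts(x,.031),g,o)); print(o,[hullc(proj(ringpts(g,.031),c)) for c in CAL])
E
```

```text
grab hit False opening 0.0633 finger 20.0 t 8.1
[ 0.47809566 -0.10836529  0.11517193] 0.06311025195426956
[ 0.47702829 -0.1077538   0.087     ] None
{'side': [(array([237.03931285, 254.11446977]), 1009.0, 0.77)], 'top': []} [(array([234.36792627, 252.98726535]), 1111.632549554226), (array([356.80875834, 248.51546536]), 639.593701869715)]
```

View pics/w1.png

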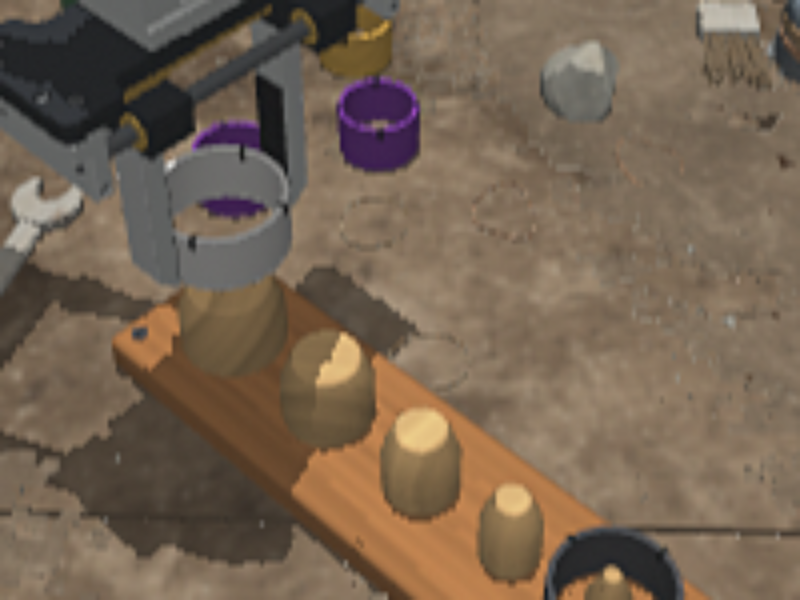

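```bash
cat >> act.py <<'E'
def place(i,off=(0,0),dia=.06,hover=.115,up=.15):
    """hover over plug i, lower with a guard, trying small offsets; release and rise"""
    P=PL[i][:2]+off[0]*U+off[1]*V
    r.move_l(np.array([*P,hover]),vel=.2); done=False
    for du,dv in[(0,0),(2,0),(-2,0),(0,2),(0,-2),(2,2),(-2,-2),(2,-2),(-2,2)]:
        p=P+(du*U+dv*V)*1e-3
        z=t.current_ee_pos()[2]
        r.move_l(np.array([*p,z]),vel=.05); r.hold(.15)
        hit=r.move_l(np.array([*p,.02+GZ+.001]),vel=.05,guard=7)
        e=t.current_ee_pos(); h=e[2]-GZ-.02
        print("try",du,dv,"hit",hit,"h mm",round(h*1e3,1),"err mm",np.round((e[:2]-p)*1e3,1),"F",np.round(t.current_wrist_force(),1))
        if h<.004: done=True; break
        r.move_l(np.array([*e[:2],e[2]+.004]),vel=.05)
    if not done: return False
    gripper_to(dia+.014); e=t.current_ee_pos()
    r.move_l(np.array([*e[:2],up]),vel=.2); print("released t",round(t.current_t(),1)); return True
E
python3 - <<'E'
from act import *
print(place(4,dia=.062))
E
```

```text
try 0 0 hit False h mm 1.3 err mm [ 0.3 -0.1] F [ 0.2  1.2 -1.4]
released t 13.2
True
```

```bash
python3 - <<'E'
from act import *; from see import *
b=M["ring_black"]
r.move_to(np.array([*b,.15]),pick_rot([*b,.1],YAW)[1])
grab(b,.02,YAW,.054)
r.move_l(np.array([*b,.125]),vel=.15)
print(place(3,dia=.054,hover=.12))
c=M["ring_brass"]; r.move_to(np.array([c[0]-.1,c[1]+.05,.25]),pick_rot([*c,.1],0)[1])
for c in CAL:
    im=vision.snapshot(c); cv2.imwrite(f"pics/b1{c}.png",cv2.resize(im[230:400,180:400,::-1] if c=="side" else im[160:290,120:440,::-1],None,fx=3.5 if c=="side" else 2.5,fy=3.5 if c=="side" else 2.5))
    for n in("ring_steel","ring_brass","ring_copper"): print(c,n,[(o[0].round(1).tolist(),round(o[1]),round(o[2],2)) for o in masks(n,c)])
    for n in("ring_steel","ring_brass","ring_copper"): print(c,n,[np.round(d["at"],4).tolist() for d in models.mark_of(n,c)])
E
```

```text
grab hit False opening 0.0542 finger 20.0 t 16.1
try 0 0 hit False h mm 1.3 err mm [ 0.3 -0.1] F [ 0.  -0.8 -0.8]
released t 20.8
True
side ring_steel [([241.9, 178.5], 190, 0.54)]
side ring_brass [([268.1, 209.1], 342, 0.7), ([274.5, 230.9], 441, 0.63), ([238.6, 241.8], 418, 0.58)]
side ring_copper [([254.1, 159.9], 132, 0.68)]
side ring_steel [[0.4397, 0.2616, -0.002]]
side ring_brass [[0.5217, 0.1381, 0.0042], [0.4661, 0.0142, -0.0048], [0.538, 0.051, -0.0001], [0.4695, 0.3648, -0.0013]]
side ring_copper [[0.4717, 0.366, -0.0019]]
top ring_steel []
top ring_brass [([250.3, 231.0], 223, 0.68), ([300.1, 253.5], 174, 0.62), ([284.2, 223.6], 242, 0.58)]
top ring_copper []
top ring_steel []
top ring_brass [[0.5391, 0.0547, -0.0], [0.4611, 0.0157, 0.0021], [0.5227, 0.1353, -0.0003]]
top ring_copper []
```

View pics/b1side.png

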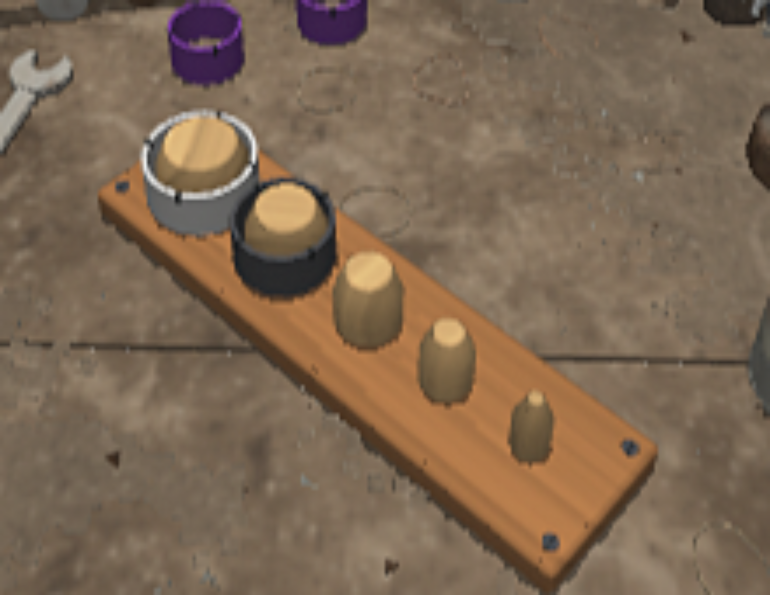

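View pics/b1top.png

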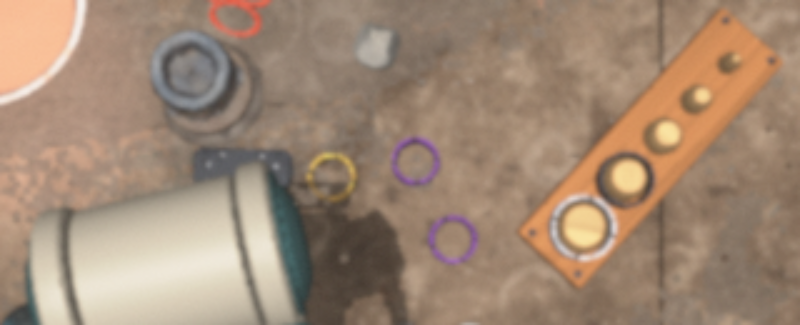

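White (on plug_5) and black (on plug_4) stand flat. In the top crop the brass ring is clear at (331,176), full-image (252,230); the arm hides copper and steel. I refine the bench rings from the saved first top picture using rim contrast, then take brass.

```bash
python3 - <<'E'
from see import *
M=__import__("json").load(open("m.json"))
im=cv2.imread("pics/top0.png").astype(np.float32); b,g,rd=cv2.split(im)
F={"ring_brass":(g+rd)/2-b,"ring_steel":(b+g+rd)/3,"ring_copper":rd-(b+g)/2}
def s(img,p,rad):
    q=proj(circ([*p,0],rad,.03),"top").astype(np.float32)
    return cv2.remap(img,q[:,:1],q[:,1:],cv2.INTER_LINEAR).mean()
G={"ring_copper":(.467,.363),"ring_steel":(.441,.263),"ring_brass":(.522,.136)}
for n,g0 in G.items():
    R0=RING[n]/1000; v=[]
    for dx in np.arange(-9,9.1,.5):
        for dy in np.arange(-9,9.1,.5):
            p=np.array(g0)+[dx/1e3,dy/1e3]; v.append((s(F[n],p,R0-.0015)-.5*s(F[n],p,R0+.004)-.5*s(F[n],p,R0-.007),*p))
    v=np.array(sorted(v,reverse=True)); w=v[:6,1:].mean(0)
    print(n,"top",w.round(4),"spread",v[:6,1:].std(0).round(4),"score",v[0,0].round(1),"side",np.round(M[n],4))
    M["top_"+n]=w.tolist()
__import__("json").dump(M,open("m.json","w"))
E
```

```text
ring_copper top [0.466  0.3632] spread [0.0004 0.0003] score 28.9 side [0.4677 0.3596]
ring_steel top [0.4404 0.2639] spread [0.0003 0.0003] score 58.8 side [0.4429 0.2613]
ring_brass top [0.5194 0.1356] spread [0.0003 0.0003] score 45.5 side [0.5211 0.1326]
```

```bash
cat > bench.py <<'E'
from act import *
def do(n,dia,i,step=0):
    xy=(np.array(M[n])+M["top_"+n])/2
    d=np.array([.6,.26])-xy; a=np.arctan2(d[1],d[0])+np.pi/2
    if step:  # first close across another direction, to centre it both ways
        grab(xy,0,a+step,dia,f=8,hover=.2); gripper_to(dia+.016); r.move_l(np.array([*xy,.07]),vel=.2)
        grab(xy,0,a,dia,hover=.07)
    else: grab(xy,0,a,dia,hover=.2)
    r.move_l(np.array([*xy,.21]),vel=.2)
    q=pick_rot([*PL[i][:2],.1],YAW)[1]
    r.move_to(np.array([*PL[i][:2],.2]),q)
    return place(i,dia=dia,up=.2,hover=.125)
E
python3 - <<'E'
from bench import *
print(do("ring_brass",.046,2))
E
```

```text
grab hit False opening 0.0464 finger 20.0 t 25.7
try 0 0 hit False h mm 1.2 err mm [ 0.2 -0.1] F [ 0.5  0.2 -1.3]
released t 32.4
True
```

```bash
python3 - <<'E'
from bench import *
if do("ring_steel",.038,1): print(do("ring_copper",.030,0,step=np.pi/2))
r.move_l(t.current_ee_pos()+[0,0,.03])
r.move_to(np.array([.3,.3,.3]),down(0)[0] if inverse_kinematics(np.array([.3,.3,.3]),down(0)[0]) is not None else down(0)[1])
from see import *
for c in CAL:
    im=vision.snapshot(c); cv2.imwrite(f"pics/f{c}.png",cv2.resize(im[240:400,190:390,::-1] if c=="side" else im[150:290,310:450,::-1],None,fx=3.7,fy=3.7))
for k,n in enumerate(RING):
    g=PL[k]; print(n,[ (o[0]-hullc(proj(ringpts(g,RING[n]/1000),"side"))[0]).round(1) for o in masks(n,"side")])
print(t.current_t())
E
```

```text
grab hit False opening 0.0386 finger 20.0 t 36.5
try 0 0 hit False h mm 1.4 err mm [ 0.2 -0.1] F [ 0.7 -0.4  0.2]
released t 43.3
grab hit False opening 0.0307 finger 8.0 t 47.8
grab hit False opening 0.03 finger 20.0 t 51.1
try 0 0 hit False h mm 1.4 err mm [ 0.3 -0.1] F [ 0.1 -0.1 -0.7]
released t 58.4
True
ring_copper [array([-0.3,  1.2]), array([-46.9, -40.1])]
ring_steel [array([-0.,  1.])]
ring_brass [array([-1. ,  0.4]), array([-45.9, -72.7]), array([-10.4, -84.1])]
ring_black [array([-0.9,  0.6]), array([70.7, 55.3])]
ring_white [array([-0.7,  0.7])]
61.45
```

View pics/fside.png

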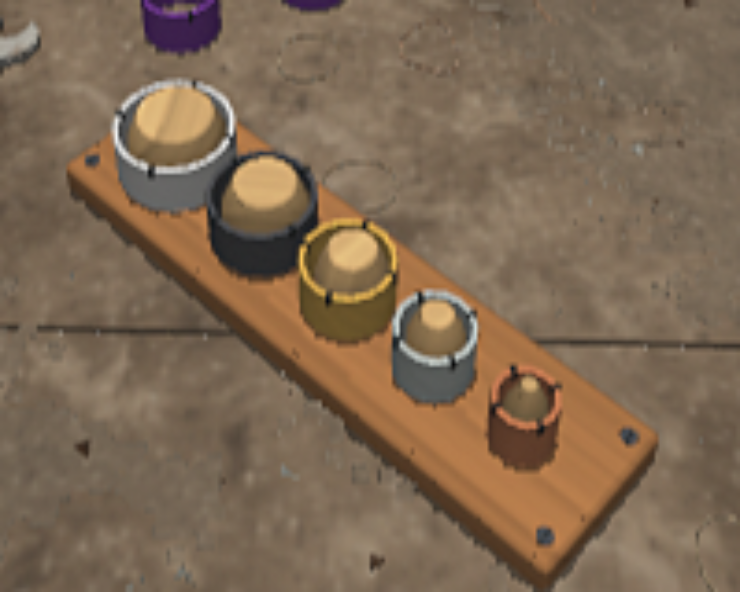

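View pics/ftop.png

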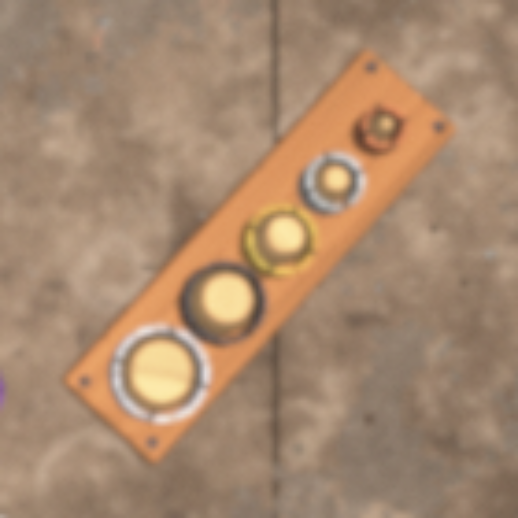

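Both crops show all five rings standing flat round their own plugs: white (175,145), black (263,210), brass (348,280), steel (434,345) and copper (524,415) in the side crop. The arm is clear, so I hand in.

```bash
python3 -c "
from plant import r; print(r.sign_off())"
```

```text
the job is handed in; nothing more can be done
None
```

All five rings stand flat round their own plugs in size order, each placed on the first try with no guard trips, and the job was handed in at about 61 s of the 120 s; the sign-off returned no verdict.

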